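Raise the counterweighted lamp and push the dish under it

ROBOT

A 6-joint arm with a two-finger parallel gripper is mounted at the origin on the work surface. World frame = base frame: x ahead of the robot, y to its left, z up, the work surface at z = 0. Lengths are in m, angles in rad, forces in N, time in s.
With the tool pointing down it reaches from about 0.3 to 0.875 m from the base axis. Payload 6.4 kg.
Tool frame: the origin (TCP) lies midway between the tips of the shut fingers; the grasp point (between the pads) lies 19 mm behind it (ctrl.pinch_z is the distance from the TCP to the grasp point, in m); z points along the fingers, y is the line along which they close (so a half turn about z gives the same grasp; the last joint's range is limited). The gripper opens to 85 mm and grips with 20 to 120 N. Pads are 22 mm wide; open, the fingers measure 114 mm over their backs; the gripper's body (76 mm by 85 mm) begins 54 mm behind the grasp point. The pads swing forward as they close: fully open they stand 13 mm farther back than shut.
Start: joints at [-1.337, 0.181, 1.607, -0, 1.354, -0.206], TCP at [0.245, -0.52, 0.231] pointing down, gripper open.
Joint ranges: [-2.99, 2.99], [-0.89, 2.07], [0.3, 2.58], [-1.14, 4.28], [0, 2.63], [-3.12, 3.12]. Speed limits (rad/s): [2.57, 2.57, 3.01, 3.14, 3.14, 3.14].

INTERFACE

Orientations are given as a unit quaternion [w, x, y, z].
In Python, from bench import ctrl gives the robot as it stands.
- The arm moves only by the tool apply_moves, never from a script. Its argument "moves" is a list of rows, each an object with "jaw": the opening, from 0 (shut) to 1 (fully open); "offset": the shift along the tool's x, y, z in mm, a list of three; "rot": the turn, a rotation vector about the tool's x, y, z in degrees, a list of three. In form: [{"jaw": jaw, "offset": [dx, dy, dz], "rot": [ax, ay, az]}, ...]. A call has exactly 5 rows; each row shifts and turns the commanded pose from where the row before left it, along the tool's axes as they then stand; what a row does not reach is not made up. A row lasts 1/8 s, in which the tool goes at most 62.5 mm and 10.7 degrees, less where a joint would pass 70% of its speed; a pose out of reach is approached as far as the arm can. A call is refused whole if a number of a shift passes 62.5 or a number of a turn 10.7, either way. A call with a gripper value outside its range is refused whole. The fingers move at their own pace and stop on an object; the grip force is fixed at half the most. Time passes only in rows, so rows that do not move let the fingers close, or fill a call up. It gives the time, the measured TCP pose, the force, the opening and the grip force at its end, in the units of the state.
- ctrl.get_obs(): the state, without advancing time (a new reading comes with each control period).
- ctrl.camera(name): name is "scene" or "top" or "wrist"; returns (picture, depth): 420x560x3 uint8, red, green, blue; 420x560 float32, m along the optical axis (not along the pixel's ray), 0 where there is no reading.
- ctrl.camera_params(name): a dict with "K" (3x3 intrinsics, pixels), "dist" ([k1, k2, p1, p2, k3] as OpenCV has them; the pictures are not rectified), "cam_to_world" (4x4, takes a point from camera to world coordinates); the wrist camera has in their place "mount" (4x4, takes a point from camera to tool coordinates, whose origin is the TCP and whose axes are the flange's). Camera axes: x right, y down, z forward; pixel columns grow to the right and rows downward; lengths in m; the calibration is good to about 2 mm. A picture is of the moment at which its call begins: read the wrist's pose just before it. camera_params takes no time and is no camera call.
- ctrl.hand_in(): hands the job in; it is judged then, once.
Trained networks look in the newest picture that a camera, given by its name, has taken for a name from the list of things; names that differ only in an ending like _2 or _b are one class to them, and where a whole thing is asked for, a point or a joint stands for the part that bears it (a point fixed in the world has none). Each returns a list of dicts, best first, with "score" (0 to 1); they miss things now and then, are a little off and sometimes report something else, mostly with a low value. They report only what shows in the picture. A call takes as long as a camera call. They do not tell look-alikes from the thing itself.
- ctrl.outline_of(camera, target): "region" (420x560 bool, what is visible of it) and "position" ([column, row] in pixels, amid what is visible of it).
The state is a dict: "time_s": time; "q": joint angles; "dq": joint speeds; "joint_efforts": joint torques, N m; "eef_pos": TCP position; "eef_rot": TCP orientation; "wrist_force": force on the tool from outside, world axes, zero at the start; "torque": the same for the moment, N m; "opening": opening from 0.0 (shut) to 1.0 (fully open); "grasp_force": force on a finger pad.
Only numpy, scipy, OpenCV 4.12 (cv2) and the standard library are available. Lean on these libraries where they do the work, as an engineer would, in place of code of your own. Each camera call takes 0.05 s, during which the arm holds its last target. There are 200 camera calls.

TASK

On the low white viewing base, push the counterweighted lamp arm up by its crossbar, past its balance point, so that it stays raised by itself. Then push the round covered dish along between its guide rails, fully home against the end stop. Only push: do not grip, lift or carry anything, do not lean hard on the base or arm, leave the dish where it is until the arm is up, and leave everything else where it stands.

Things in the scene. Friction and masses are not known exactly. Their poses are not given: they have to be found in the camera images.
- station: Fixed viewing base: white box, flat top 35 mm above the table, x -110 to 110 mm, y -210 to 170 mm about its origin (on the table under the channel's midline; z up). The channel runs along its y: stop and hinge at the -y end, open end at +y. Two 6 mm high rails 64 mm apart (x = -32, +32), from y = -50 to 150 mm.
- lamp_arm (a joint): Arm angle in rad: 0 = lowered (start), grows as the free end goes up and over towards the base's -y, 1.571 = fully raised, on a stop. Let go below about 0.75 rad it falls back to 0; beyond about 0.9 it goes on by itself to 1.571 in 1 to 2 s (damped hinge). Lifting at the crossbar takes about 1 to 3 N. A steel counterweight roller rides over the hinge.
- crossbar (a point): Middle of the crossbar's axis, at the arm's free end: round black bar, 14 mm diameter, 110 mm long between the arm's two side beams (10 x 14 mm), parallel to the base's x, 210 mm from the hinge. Lowered it is at y = 57, z = 151 mm of the base, with free space below it and for 40 mm behind it towards the lamp; z = 322 mm when fully raised.
- lamp (a point): Centre of the underside of the lamp head, white, 56 mm wide, 80 mm tall, hanging between the arm's side beams 130 mm from the hinge. Lowered it is over the seat, 15 mm above the base's top: too low for the dish to pass. It swings up with the arm.
- hinge (a point): Middle of the lamp arm's hinge axis, fixed: in the base's frame x = 0, y = -150, z = 115 mm; the axis is parallel to the base's x. On either side (x = -82, +82) a grey post 14 x 34 mm, 130 mm high.
- dish_center (a point): Centre, half-way up, of the loose covered steel dish: 60 mm diameter (its lower 13 mm: 56 mm), 28 mm high, about 70 g. It stands upright in the channel on the base's top, at the open end (its centre 65 to 125 mm along the base's +y), and slides easily.
- seat (a point): Point on the base's top where the dish's centre is when it touches the end stop: in the base's frame x = 0, y = -20, z = 35 mm; a round glass window (52 mm) is there. The stop's face is 30 mm farther towards -y (y = -50); the stop is 14 mm high.
- vial: Bystander: small jar 24 mm wide, 42 mm high, on the base's top at its -x, +y corner. Origin at its underside.
- slide_box: Bystander: flat grey box 85 x 140 x 32 mm, on the table on the base's +x side. Origin at its underside.
- reagent: Bystander: bottle 64 mm wide, 150 mm high, on the table on the base's +x side near the hinge end. Origin at its underside.
- jar: Bystander: jar 48 mm wide, 55 mm high, on the table on the base's -x side. Origin at its underside.
- beaker: Bystander: white cup 64 mm wide, 70 mm high, on the table on the base's +x side near the open end. Origin at its underside.
- forceps: Bystander: steel forceps 120 mm long, 6 mm high, on the table on the base's -x side. Origin at the underside.
Not all that is in view belongs to the job. Of the things that look like the part that bears dish_center, the largest one is meant.

How it is judged:
On the way, in this order (a step that is already met when the one before it is completed fails the run):
1. the lamp arm is raised while the dish is still at the open end (value of joint lamp_arm above 1.4 rad and y of dish_center in the frame of seat above 0.06 m), for 0.2 s.
2. the dish is home against the end stop (horizontal distance between dish_center and seat below 0.006 m and z of dish_center in the frame of station below 0.053 m and angle between dish_center's own z axis and vertical below 0.1 rad), for 0.2 s.
At the end, for the whole second after the job is handed in: The lamp arm stays raised by itself (joint above 1.4 rad, at rest), and the dish stands upright on the base, its centre within 6 mm of the seat at the end stop (all of step 2 and value of joint lamp_arm above 1.4 rad and not (velocity of joint lamp_arm above 0.05 rad/s) and distance of hinge from where it was at the start of the episode below 0.005 m); the robot touches nothing.
It fails at once if the dish is lifted more than 12 mm or tipped over (z of dish_center in the frame of station above 0.061 m or angle between dish_center's own z axis and vertical above 0.5 rad).
It fails at once if the dish is moved more than 15 mm before the arm is up (value of joint lamp_arm below 1 rad and distance of dish_center from where it was at the start of the episode above 0.015 m).
It fails at once if the base or lamp arm is gripped or pressed with more than 40 N (contact force between the fingers and station above 40 N).
It fails at once if a bystander is moved more than 25 mm (distance of any of vial, slide_box, reagent, jar, beaker, forceps from where it was at the start of the episode above 0.025 m).
It also fails if it takes over 53 s, if anything falls off the work surface, if the arm or the gripper's body presses on something with over 40 N, if the wrist force passes 120 N, or if a joint passes its speed limit or range.

## Working session

There is one attempt and no reset: what is moved stays moved. The work goes in short steps, Python scripts to look and compute and a tool call to move; the robot and the scene stay as the last step left them, time stands still between calls to the robot, and variables do not carry over. Pictures are saved under pics/ and viewed, at most 10 in all, crops included, and the job is handed in when it is done.

Besides the shell and the picture viewer there is one more tool, called after "Emit:" as name([rows], argument=value, ...), one row to a line, values as JSON. apply_moves: Moves the arm, as the interface text tells. Its arguments: {"type":"object","properties":{"moves":{"type":"array"}},"required":["moves"]}

```bash
ls; mkdir -p pics; cat > h.py <<'E'
import numpy as np, cv2
from bench import ctrl
from scipy.spatial.transform import Rotation as R
def T_cam(name,p,o):
    if name!='wrist': return np.array(p['cam_to_world'])
    T=np.eye(4); q=o['eef_rot']; T[:3,:3]=R.from_quat([q[1],q[2],q[3],q[0]]).as_matrix(); T[:3,3]=o['eef_pos']
    return T@np.array(p['mount'])
def world(name,uv,d,o=None):
    p=ctrl.camera_params(name); uv=np.asarray(uv,float).reshape(-1,1,2)
    n=cv2.undistortPoints(uv,np.array(p['K']),np.array(p['dist'])).reshape(-1,2)
    X=np.c_[n,np.ones(len(n))]*np.asarray(d).reshape(-1,1)
    T=T_cam(name,p,o); return X@T[:3,:3].T+T[:3,3]
E
python3 - <<'E'
from h import *
o=ctrl.get_obs(); print(o)
for c in ('scene','top'):
    im,d=ctrl.camera(c); cv2.imwrite(f'pics/{c}0.png',im[:,:,::-1]); np.savez(f'{c}0.npz',im=im,d=d)
    for n in ['station','crossbar','lamp','dish_center','vial','slide_box','reagent','jar','beaker','forceps']:
        for r in ctrl.outline_of(c,n)[:3]:
            g=r['region']&(d>0); v,u=np.nonzero(g)
            if len(u)==0: continue
            W=world(c,np.c_[u,v],d[g]); print(c,n,round(r['score'],2),np.round(r['position']),g.sum(),np.round(np.median(W,0),3),np.round(np.percentile(W,[3,97],axis=0),3).tolist())
E
```

```text
pics
{'time_s': 0.0, 'q': array([-1.33733079e+00,  1.81530215e-01,  1.60799950e+00,  6.52204119e-06,
        1.35382968e+00, -2.06297938e-01]), 'dq': array([ 0.00055004, -0.00071847, -0.00146996, -0.00154013, -0.00013999,
        0.00129986]), 'joint_efforts': array([ 1.89995022e-03, -4.44859922e+01, -3.51338875e+01,  5.12679537e-05,
        9.05408640e-03, -9.40145668e-06]), 'eef_pos': array([ 0.24467944, -0.51972836,  0.23039437]), 'eef_rot': array([-8.83335163e-04,  9.75923024e-01,  2.18113437e-01, -8.81554813e-06]), 'wrist_force': array([ 0.17889561, -0.35081762,  0.1126129 ]), 'torque': array([ 0.00826807,  0.03587867, -0.02822889]), 'grasp_force': 0.0, 'opening': 0.9966595578528304}
scene station 0.62 [235. 205.] 18115 [ 0.52  -0.02   0.035] [[0.385, -0.18, 0.02], [0.633, 0.17, 0.179]]
scene crossbar 0.63 [230. 185.] 4381 [ 0.498 -0.042  0.144] [[0.404, -0.169, 0.071], [0.574, 0.083, 0.182]]
scene lamp 0.77 [230. 186.] 4582 [ 0.497 -0.046  0.143] [[0.399, -0.17, 0.051], [0.573, 0.083, 0.182]]
scene lamp 0.44 [310. 162.] 219 [0.464 0.167 0.063] [[0.428, 0.157, 0.031], [0.469, 0.
[... 1866 characters left out ...]
vial 0.46 [225. 274.] 143 [0.455 0.164 0.077] [[0.446, 0.157, 0.043], [0.467, 0.175, 0.079]]
top slide_box 0.69 [300. 169.] 2927 [0.669 0.013 0.032] [[0.623, -0.052, 0.014], [0.719, 0.078, 0.035]]
top reagent 0.86 [376. 183.] 1133 [ 0.611 -0.125  0.102] [[0.59, -0.158, 0.021], [0.643, -0.104, 0.151]]
top jar 0.67 [210. 308.] 513 [0.396 0.196 0.055] [[0.376, 0.178, 0.018], [0.416, 0.219, 0.058]]
top beaker 0.6 [221. 147.] 878 [0.726 0.176 0.04 ] [[0.689, 0.146, 0.002], [0.745, 0.2, 0.071]]
top forceps 0.56 [296. 332.] 543 [0.338 0.028 0.006] [[0.317, -0.019, -0.001], [0.362, 0.089, 0.009]]
top forceps 0.49 [376. 186.] 1136 [ 0.61  -0.125  0.102] [[0.59, -0.157, 0.017], [0.641, -0.104, 0.151]]
```

```bash
python3 -c "
import cv2,numpy as np
a=cv2.imread('pics/scene0.png');b=cv2.imread('pics/top0.png')
cv2.imwrite('pics/both.png',cv2.resize(np.vstack([a,b]),(400,600)))"
```

```text
(no output)
```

View pics/scene0.png

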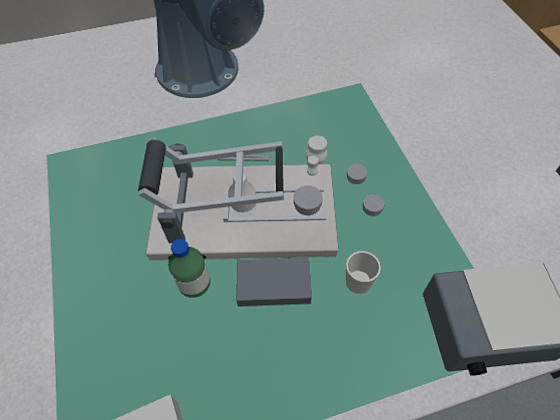

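View pics/top0.png

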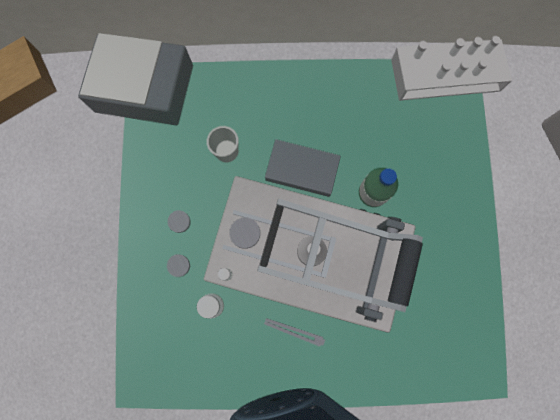

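The scene and top views show the base slightly yawed, with its open end toward world +y. The dish is at top pixel (245,233), the crossbar at (272,235) and the black roller at (405,272). Next I fit the base pose.

```bash
python3 - <<'E'
from h import *
for c in ('top','scene'):
    f=np.load(c+'0.npz'); im,d=f['im'],f['d']; v,u=np.nonzero(d>0); W=world(c,np.c_[u,v],d[v,u]).astype(np.float32); I=im[v,u].astype(int)
    box=(W[:,0]>.3)&(W[:,0]<.7)&(W[:,1]>-.3)&(W[:,1]<.3)
    m=box&(abs(W[:,2]-.036)<.005)&(I.min(1)>100)
    # largest component
    M=np.zeros(d.shape,np.uint8); M[v[m],u[m]]=1; n,L,s,_=cv2.connectedComponentsWithStats(cv2.morphologyEx(M,cv2.MORPH_CLOSE,np.ones((5,5))))
    k=1+s[1:,4].argmax(); m&=(L[v,u]==k)
    (cx,cy),wh,a=cv2.minAreaRect(W[m,:2]*1000); print(c,'rect',cx,cy,wh,a, W[m,2].mean())
    pts=cv2.boxPoints(((cx,cy),wh,a)); print(pts.round(0).tolist())
    # crossbar: dark, z .14-.165
    m=box&(W[:,2]>.135)&(W[:,2]<.165)&(I.max(1)<70)&(W[:,1]>-.0)
    P=W[m]; print('bar',m.sum(),P.mean(0),np.percentile(P,[2,98],axis=0).round(3).tolist()); (a1,b1),wh,a=cv2.minAreaRect(P[:,:2]*1000);print(a1,b1,wh,a)
    m=box&(W[:,2]>.058)&(W[:,2]<.07)&(np.hypot(W[:,0]-.54,W[:,1]-.129)<.045); P=W[m]
    print('dish',cv2.minEnclosingCircle(P[:,:2]*1000),P[:,2].mean(), P.mean(0))
E
```

```text
top rect 496.38623046875 1.3944091796875 (380.24505615234375, 220.4063720703125) 73.33128356933594 0.035171155
[[336.0, -149.0], [547.0, -212.0], [656.0, 152.0], [445.0, 215.0]]
bar 420 [0.51736444 0.07396988 0.15765901] [[0.469, 0.057, 0.154], [0.567, 0.09, 0.161]]
518.1199951171875 73.84548950195312 (11.57240104675293, 107.69458770751953) 73.14077758789062
dish ((535.2710571289062, 128.9111785888672), 30.008853912353516) 0.06312721 [0.5350616 0.1288091 0.0631272]
scene rect 507.54107666015625 32.579132080078125 (313.76605224609375, 221.8083038330078) 73.08905792236328 0.0341944
[[356.0, -85.0], [568.0, -150.0], [659.0, 150.0], [447.0, 215.0]]
bar 295 [0.5231159  0.07387487 0.15670368] [[0.473, 0.057, 0.153], [0.568, 0.091, 0.16]]
520.6583251953125 74.8677978515625 (12.740950584411621, 104.8907470703125) 73.53943634033203
dish ((536.3207397460938, 129.4673614501953), 30.9119930267334) 0.06234902 [0.53792214 0.12897508 0.06234901]
```

```bash
cat >> h.py <<'E'
O=np.array([.502,.0206,0]); EX=np.array([.958,-.287,0]); EX/=np.linalg.norm(EX); EZ=np.array([0,0,1.]); EY=np.cross(EZ,EX)
B=np.c_[EX,EY,EZ]
def b2w(p): return O+B@(np.array(p)/1000)
def w2b(p): return B.T@(np.array(p)-O)*1000
def Rt(pitch): # tool z points -y of base, 'pitch' deg below horizontal; tool y = base +x
    a=np.radians(pitch); z=-np.cos(a)*EY-np.sin(a)*EZ; y=EX; return np.c_[np.cross(y,z),y,z]
def cur():
    o=ctrl.get_obs(); q=o['eef_rot']; return np.array(o['eef_pos']),R.from_quat([q[1],q[2],q[3],q[0]]).as_matrix(),o
def plan(wps,start=None):
    """wps: (base-mm pos, pitch, rows)"""
    p,M,o=cur() if start is None else start
    for g,pi,n in wps:
        G=b2w(g); RG=Rt(pi); rv=R.from_matrix(M.T@RG).as_rotvec()
        p0,M0=p,M
        for i in range(1,n+1):
            p1=p0+(G-p0)*i/n; M1=M0@R.from_rotvec(rv*i/n).as_matrix()
            off=(M.T@(p1-p))*1000; w=np.degrees(R.from_matrix(M.T@M1).as_rotvec())
            print(np.round(off,1).tolist(),np.round(w,1).tolist()); p,M=p1,M1
        print('--')
def st():
    p,M,o=cur(); z=M[:,2]; print('t',round(o['time_s'],2),'base mm',w2b(p).round(1),'pitch',np.degrees(np.arcsin(-z[2])).round(1),'yERR',(B.T@M[:,1]).round(3),'F',(B.T@o['wrist_force']).round(2),'q',o['q'].round(2),'open',round(o['opening'],2))
E
python3 -c "
from h import *
st(); plan([([0,-250,340],90,5)]) 
plan([([0,220,340],90,10),([0,165,230],40,5)],(b2w([0,-250,340]),Rt(90),0))"
```

```text
t 1.1 base mm [ -91.1 -591.9  231.3] pitch 90.0 yERR [ 0.668 -0.745 -0.   ] F [-0.21 -0.21  0.06] q [-1.34  0.18  1.61 -0.    1.35 -0.21] open 1.0
[59.2, -38.8, -21.7] [-0.0, 0.0, -9.6]
[64.9, -28.3, -21.7] [-0.0, 0.0, -9.6]
[68.7, -17.1, -21.7] [-0.0, 0.0, -9.6]
[70.6, -5.3, -21.7] [-0.0, 0.0, -9.6]
[70.5, 6.5, -21.7] [-0.0, 0.0, -9.6]
--
[47.0, -0.0, -0.0] [0.0, 0.0, 0.0]
[47.0, 0.0, -0.0] [0.0, 0.0, 0.0]
[47.0, 0.0, -0.0] [0.0, 0.0, 0.0]
[47.0, -0.0, -0.0] [0.0, 0.0, 0.0]
[47.0, -0.0, -0.0] [0.0, 0.0, 0.0]
[47.0, 0.0, -0.0] [0.0, 0.0, 0.0]
[47.0, 0.0, -0.0] [0.0, 0.0, 0.0]
[47.0, -0.0, -0.0] [0.0, 0.0, 0.0]
[47.0, 0.0, -0.0] [0.0, 0.0, 0.0]
[47.0, 0.0, -0.0] [0.0, 0.0, 0.0]
--
[-11.0, 0.0, 22.0] [-0.0, -10.0, -0.0]
[-7.0, 0.0, 23.6] [0.0, -10.0, -0.0]
[-2.8, 0.0, 24.4] [0.0, -10.0, 0.0]
[1.5, 0.0, 24.6] [-0.0, -10.0, -0.0]
[5.7, 0.0, 23.9] [0.0, -10.0, -0.0]
--
```

Emit:
apply_moves([
  {"jaw": 0, "offset": [45, -30, -22], "rot": [0, 0, -9.6]},
  {"jaw": 0, "offset": [50, -22, -22], "rot": [0, 0, -9.6]},
  {"jaw": 0, "offset": [50, -15, -22], "rot": [0, 0, -9.6]},
  {"jaw": 0, "offset": [52, -5, -22], "rot": [0, 0, -9.6]},
  {"jaw": 0, "offset": [52, 5, -22], "rot": [0, 0, -9.6]},
])

```text
time_s: 1.72
eef_pos: [0.3812, -0.2908, 0.3422]
eef_rot: [0.0, 0.801, 0.598, 0.0]
wrist_force: [1.0, -0.5, 0.2]
opening: 0.002
grasp_force: 0.0
```

```bash
python3 -c "
from h import *
st(); plan([([0,220,340],90,12)])"
```

```text
t 1.73 base mm [ -26.4 -333.   342.2] pitch 90.0 yERR [1.    0.003 0.001] F [ 1.11 -0.23  0.18] q [-0.9  -0.11  1.69  0.    1.57 -0.61] open 0.0
[46.1, 2.3, 0.2] [0.0, 0.0, 0.0]
[46.1, 2.3, 0.2] [0.0, 0.0, 0.0]
[46.1, 2.3, 0.2] [0.0, 0.0, 0.0]
[46.1, 2.3, 0.2] [0.0, 0.0, 0.0]
[46.1, 2.3, 0.2] [0.0, 0.0, 0.0]
[46.1, 2.3, 0.2] [0.0, 0.0, 0.0]
[46.1, 2.3, 0.2] [0.0, 0.0, 0.0]
[46.1, 2.3, 0.2] [0.0, 0.0, 0.0]
[46.1, 2.2, 0.2] [0.0, 0.0, 0.0]
[46.1, 2.2, 0.2] [0.0, 0.0, 0.0]
[46.1, 2.2, 0.2] [0.0, 0.0, 0.0]
[46.1, 2.2, 0.2] [0.0, 0.0, 0.0]
--
```

Emit:
apply_moves([
  {"jaw": 0, "offset": [55, 2.7, 0], "rot": [0, 0, 0]},
  {"jaw": 0, "offset": [55, 2.7, 0], "rot": [0, 0, 0]},
  {"jaw": 0, "offset": [55, 2.7, 0], "rot": [0, 0, 0]},
  {"jaw": 0, "offset": [55, 2.7, 0], "rot": [0, 0, 0]},
  {"jaw": 0, "offset": [55, 2.7, 0], "rot": [0, 0, 0]},
])

```text
time_s: 2.35
eef_pos: [0.4734, -0.0312, 0.3416]
eef_rot: [0.0, 0.803, 0.596, 0.0]
wrist_force: [1.1, 0.1, 0.3]
opening: -0.004
grasp_force: 0.0
```

Emit:
apply_moves([
  {"jaw": 0, "offset": [55, 2.7, 0], "rot": [0, 0, 0]},
  {"jaw": 0, "offset": [55, 2.7, 0], "rot": [0, 0, 0]},
  {"jaw": 0, "offset": [55, 2.7, 0], "rot": [0, 0, 0]},
  {"jaw": 0, "offset": [55, 2.7, 0], "rot": [0, 0, 0]},
  {"jaw": 0, "offset": [55, 2.7, 0], "rot": [0, 0, 0]},
])

```text
time_s: 2.98
eef_pos: [0.5659, 0.2283, 0.3414]
eef_rot: [0.0, 0.803, 0.596, 0.0]
wrist_force: [0.4, -0.3, -0.0]
opening: 0.002
grasp_force: 0.0
```

Emit:
apply_moves([
  {"jaw": 0, "offset": [-11, 0, 22], "rot": [0, -10, 0]},
  {"jaw": 0, "offset": [-7, 0, 23], "rot": [0, -10, 0]},
  {"jaw": 0, "offset": [-3, 0, 24], "rot": [0, -10, 0]},
  {"jaw": 0, "offset": [1, 0, 24], "rot": [0, -10, 0]},
  {"jaw": 0, "offset": [6, 0, 24], "rot": [0, -10, 0]},
])

```text
time_s: 3.6
eef_pos: [0.55, 0.1742, 0.2329]
eef_rot: [0.254, 0.727, 0.54, -0.34]
wrist_force: [0.3, -0.0, -0.2]
opening: -0.003
grasp_force: 0.0
```

```bash
python3 -c "
from h import *
st(); plan([([0,112,168],40,2),([0,53,116],40,4)])
im,d=ctrl.camera('scene'); cv2.imwrite('pics/s1.png',im[:,:,::-1])"
```

```text
t 3.6 base mm [  1.9 160.9 232.9] pitch 39.8 yERR [ 1.    -0.001  0.002] F [ 0.25  0.06 -0.22] q [ 0.42  0.65  1.21 -0.66  1.88  0.71] open -0.0
[9.3, -1.0, 39.5] [0.0, 0.1, -0.1]
[9.2, -1.0, 39.5] [0.0, 0.1, -0.1]
--
[0.5, -0.0, 19.7] [-0.0, 0.0, 0.0]
[0.5, 0.0, 19.7] [-0.0, 0.0, 0.0]
[0.5, -0.0, 19.7] [-0.0, 0.0, 0.0]
[0.5, -0.0, 19.7] [-0.0, 0.0, 0.0]
--
```

View pics/s1.png

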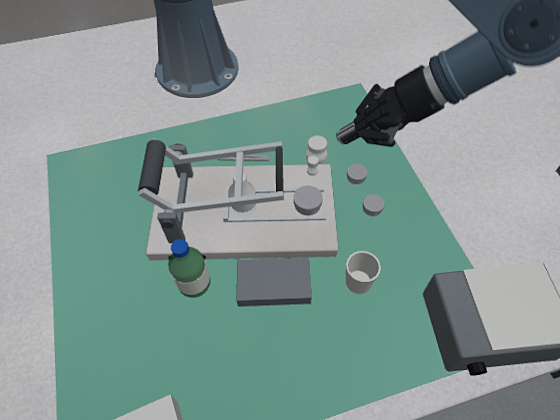

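The tilted, shut fingertip shows at (345,133), clear of everything. Now I slip it under the bar.

Emit:
apply_moves([
  {"jaw": 0, "offset": [9, -1, 40], "rot": [0, 0, 0]},
  {"jaw": 0, "offset": [9, -1, 40], "rot": [0, 0, 0]},
  {"jaw": 0, "offset": [1, 0, 26], "rot": [0, 0, 0]},
  {"jaw": 0, "offset": [1, 0, 26], "rot": [0, 0, 0]},
  {"jaw": 0, "offset": [0, 0, 26], "rot": [0, 0, 0]},
])

```text
time_s: 4.28
eef_pos: [0.5166, 0.0705, 0.116]
eef_rot: [0.251, 0.728, 0.54, -0.338]
wrist_force: [0.1, -0.3, 0.6]
opening: -0.001
grasp_force: 0.0
```

```bash
python3 -c "
from h import *
st()
H=np.array([-150,115.]);
def tip(t,pi,pen=25,off=18):
    ph=t+np.arctan2(36,207); b=H+210*np.array([np.cos(ph),np.sin(ph)]); a=np.radians(pi)
    q=b-off*np.array([-np.sin(a),np.cos(a)])+pen*np.array([-np.cos(a),-np.sin(a)]); return [0,q[0],q[1]]
print(tip(0,40))
plan([(tip(t,40),40,1) for t in np.linspace(.08,1.04,15)])
"
```

```text
t 4.28 base mm [ -0.4  52.  116. ] pitch 40.2 yERR [ 1.    -0.003  0.001] F [ 0.2  -0.2   0.57] q [ 0.3   0.63  1.5  -0.69  1.59  0.79] open -0.0
[0, np.float64(49.31353440851491), np.float64(121.12315647945692)]
[-20.5, 0.4, -9.1] [-0.1, -0.2, -0.1]
--
[-13.2, 0.0, -5.8] [-0.0, 0.0, 0.0]
--
[-13.6, -0.0, -4.8] [0.0, 0.0, -0.0]
--
[-13.9, 0.0, -3.9] [0.0, 0.0, -0.0]
--
[-14.1, -0.0, -2.9] [0.0, 0.0, -0.0]
--
[-14.3, 0.0, -2.0] [0.0, 0.0, -0.0]
--
[-14.4, 0.0, -1.0] [0.0, 0.0, -0.0]
--
[-14.4, -0.0, -0.0] [0.0, 0.0, -0.0]
--
[-14.4, 0.0, 1.0] [0.0, 0.0, -0.0]
--
[-14.3, 0.0, 2.0] [0.0, 0.0, -0.0]
--
[-14.1, -0.0, 2.9] [0.0, 0.0, -0.0]
--
[-13.9, -0.0, 3.9] [0.0, 0.0, -0.0]
--
[-13.6, -0.0, 4.8] [0.0, 0.0, -0.0]
--
[-13.2, 0.0, 5.8] [0.0, 0.0, -0.0]
--
[-12.8, -0.0, 6.6] [0.0, 0.0, -0.0]
--
```

Emit:
apply_moves([
  {"jaw": 0, "offset": [-10, 0, -4], "rot": [0, 0, 0]},
  {"jaw": 0, "offset": [-10, 0, -5], "rot": [0, 0, 0]},
  {"jaw": 0, "offset": [-13, 0, -6], "rot": [0, 0, 0]},
  {"jaw": 0, "offset": [-14, 0, -5], "rot": [0, 0, 0]},
  {"jaw": 0, "offset": [-14, 0, -4], "rot": [0, 0, 0]},
])

```text
time_s: 4.9
eef_pos: [0.5109, 0.0511, 0.1798]
eef_rot: [0.252, 0.728, 0.54, -0.338]
wrist_force: [1.0, 2.3, -1.1]
opening: -0.001
grasp_force: 0.8
```

```bash
python3 -c "
from h import *
st()
im,d=ctrl.camera('scene'); cv2.imwrite('pics/s2.png',im[:,:,::-1])"
```

```text
t 4.9 base mm [ -0.2  31.8 179.8] pitch 40.1 yERR [ 1.    -0.001  0.002] F [ 0.32  2.49 -1.06] q [ 0.27  0.52  1.52 -0.71  1.64  0.72] open -0.0
```

View pics/s2.png

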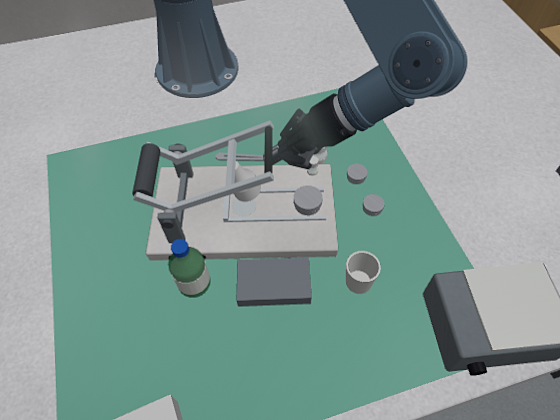

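The bar, now at (268,148), is lifting with the finger under it at about 2.7 N. The dish is still in place at (307,200). I continue along the arc.

Emit:
apply_moves([
  {"jaw": 0, "offset": [-14, 0, -3], "rot": [0, 0, 0]},
  {"jaw": 0, "offset": [-14, 0, -2], "rot": [0, 0, 0]},
  {"jaw": 0, "offset": [-14, 0, -1], "rot": [0, 0, 0]},
  {"jaw": 0, "offset": [-14, 0, 0], "rot": [0, 0, 0]},
  {"jaw": 0, "offset": [-14, 0, 1], "rot": [0, 0, 0]},
])

```text
time_s: 5.58
eef_pos: [0.4983, 0.0108, 0.2356]
eef_rot: [0.252, 0.728, 0.54, -0.339]
wrist_force: [0.1, -0.4, 0.2]
opening: -0.002
grasp_force: 0.3
```

Emit:
apply_moves([
  {"jaw": 0, "offset": [-14, 0, 2], "rot": [0, 0, 0]},
  {"jaw": 0, "offset": [-14, 0, 3], "rot": [0, 0, 0]},
  {"jaw": 0, "offset": [-14, 0, 4], "rot": [0, 0, 0]},
  {"jaw": 0, "offset": [-14, 0, 5], "rot": [0, 0, 0]},
  {"jaw": 0, "offset": [-13, 0, 6], "rot": [0, 0, 0]},
])

```text
time_s: 6.2
eef_pos: [0.481, -0.0465, 0.2754]
eef_rot: [0.252, 0.728, 0.54, -0.339]
wrist_force: [-0.6, 0.6, -0.4]
opening: -0.002
grasp_force: 0.1
```

```bash
python3 -c "
from h import *
st()
im,d=ctrl.camera('scene'); cv2.imwrite('pics/s3.png',im[:,:,::-1])"
```

```text
t 6.2 base mm [ -0.9 -70.3 275.4] pitch 40.0 yERR [ 1.    -0.002  0.   ] F [-0.75  0.45 -0.35] q [ 0.12  0.27  1.65 -0.78  1.64  0.53] open -0.0
```

View pics/s3.png

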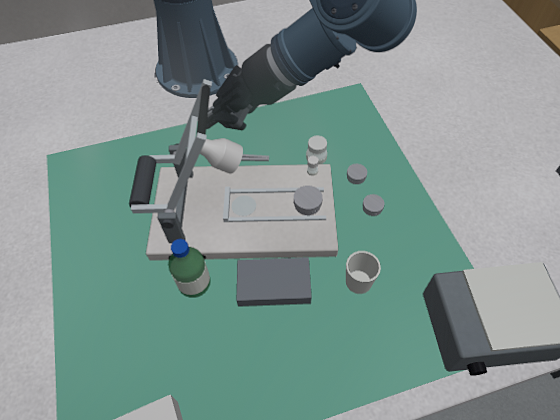

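The arm is nearly upright and past balance: the beams are at (185,170), and the lamp at (222,155) points toward the dish side. A small final push, then I withdraw.

Emit:
apply_moves([
  {"jaw": 0, "offset": [-13, 0, 4], "rot": [0, 0, 0]},
  {"jaw": 0, "offset": [-8, 0, -10], "rot": [0, 0, 0]},
  {"jaw": 0, "offset": [-5, 0, -40], "rot": [0, 0, 0]},
  {"jaw": 0, "offset": [0, 0, -50], "rot": [0, 0, 0]},
  {"jaw": 0, "offset": [0, 0, -50], "rot": [0, 0, 0]},
])

```text
time_s: 6.88
eef_pos: [0.5089, 0.0468, 0.3905]
eef_rot: [0.252, 0.728, 0.54, -0.339]
wrist_force: [0.9, 1.0, -0.5]
opening: -0.003
grasp_force: 0.0
```

```bash
python3 -c "
from h import *
st(); plan([([0,185,300],65,4),([0,185,140],90,3)])
"
```

```text
t 6.88 base mm [ -0.9  27.1 390.5] pitch 40.0 yERR [ 1.    -0.002  0.001] F [ 0.61  1.21 -0.48] q [ 0.27  0.3   1.37 -0.76  1.92  0.46] open -0.0
[42.7, 0.1, -15.7] [-0.0, 6.2, -0.0]
[44.2, 0.1, -10.9] [-0.0, 6.2, -0.0]
[45.1, 0.2, -6.1] [-0.0, 6.2, -0.0]
[45.5, 0.2, -1.1] [-0.0, 6.2, -0.0]
--
[22.5, 0.0, 48.3] [-0.0, 8.3, -0.0]
[15.3, 0.0, 51.1] [-0.0, 8.3, 0.0]
[7.7, 0.0, 52.8] [0.0, 8.3, 0.0]
--
```

Emit:
apply_moves([
  {"jaw": 0, "offset": [43, 0, -16], "rot": [0, 6.2, 0]},
  {"jaw": 0, "offset": [44, 0, -11], "rot": [0, 6.2, 0]},
  {"jaw": 0, "offset": [45, 0, -6], "rot": [0, 6.2, 0]},
  {"jaw": 0, "offset": [45, 0, -1], "rot": [0, 6.2, 0]},
  {"jaw": 0, "offset": [22, 0, 48], "rot": [0, 8.3, 0]},
])

```text
time_s: 7.5
eef_pos: [0.5566, 0.1996, 0.2473]
eef_rot: [0.088, 0.794, 0.591, -0.113]
wrist_force: [-0.5, -1.4, -0.4]
opening: -0.005
grasp_force: 0.0
```

Emit:
apply_moves([
  {"jaw": 0, "offset": [15, 0, 51], "rot": [0, 8.3, 0]},
  {"jaw": 0, "offset": [8, 0, 52], "rot": [0, 8.3, 0]},
  {"jaw": 0, "offset": [0, 0, 0], "rot": [0, 0, 0]},
  {"jaw": 0, "offset": [0, 0, 0], "rot": [0, 0, 0]},
  {"jaw": 0, "offset": [0, 0, 0], "rot": [0, 0, 0]},
])

```text
time_s: 8.12
eef_pos: [0.5564, 0.1967, 0.1428]
eef_rot: [0.003, 0.802, 0.597, -0.0]
wrist_force: [0.4, 0.5, 0.2]
opening: -0.002
grasp_force: 0.0
```

```bash
python3 -c "
from h import *
st(); plan([([0,185,48],90,2),([0,156,48],90,1)])
im,d=ctrl.camera('scene'); cv2.imwrite('pics/s4.png',im[:,:,::-1])
W=world('scene',np.argwhere(d>0)[:,::-1],d[d>0]); Wb=(W-O)@B*1000
m=(abs(Wb[:,0])<60)&(Wb[:,2]>290)&(Wb[:,2]<350)&(Wb[:,1]<0)&(Wb[:,1]>-260); print('bar?',m.sum(),Wb[m].mean(0))
m=(abs(Wb[:,0])<40)&(Wb[:,2]>57)&(Wb[:,2]<68)&(Wb[:,1]>60)&(Wb[:,1]<170); print('dish',m.sum(),cv2.minEnclosingCircle(Wb[m][:,:2].astype(np.float32)))
"
```

```text
t 8.12 base mm [  1.6 184.3 142.8] pitch 89.6 yERR [ 1.    -0.     0.005] F [0.23 0.58 0.21] q [ 0.14  0.3   1.64 -0.01  1.19  0.44] open -0.0
[0.6, -1.0, 47.4] [0.1, 0.1, -0.0]
[0.5, -0.9, 47.4] [0.1, 0.1, -0.0]
--
[-29.0, -0.0, 0.0] [-0.0, -0.0, 0.0]
--
bar? 689 [  -5.31020807 -182.7094613   321.13573277]
dish 574 ((2.284438133239746, 113.05408477783203), 30.871435165405273)
```

View pics/s4.png

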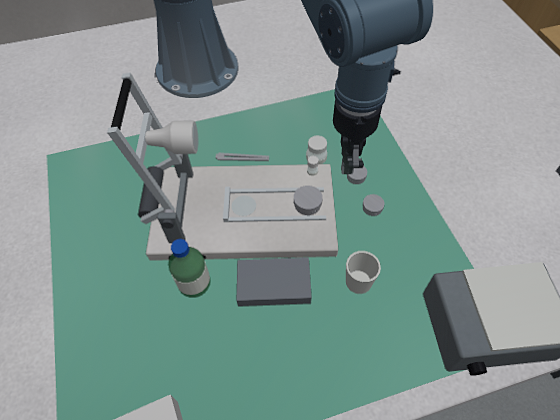

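The arm is fully up: the bar is at z≈321, y≈-183, and the dish is still at y=113. Next I descend behind the dish and push.

Emit:
apply_moves([
  {"jaw": 0, "offset": [0, -1, 47], "rot": [0, 0, 0]},
  {"jaw": 0, "offset": [0, -1, 47], "rot": [0, 0, 0]},
  {"jaw": 0, "offset": [-15, 0, 0], "rot": [0, 0, 0]},
  {"jaw": 0, "offset": [-8, 0, 0], "rot": [0, 0, 0]},
  {"jaw": 0, "offset": [-6, 0, 0], "rot": [0, 0, 0]},
])

```text
time_s: 8.8
eef_pos: [0.5457, 0.1674, 0.0487]
eef_rot: [0.003, 0.803, 0.596, -0.0]
wrist_force: [0.3, 0.5, -0.2]
opening: 0.0
grasp_force: 0.3
```

Emit:
apply_moves([
  {"jaw": 0, "offset": [-8, 0, 0], "rot": [0, 0, 0]},
  {"jaw": 0, "offset": [-8, 0, 0], "rot": [0, 0, 0]},
  {"jaw": 0, "offset": [-8, 0, 0], "rot": [0, 0, 0]},
  {"jaw": 0, "offset": [-8, 0, 0], "rot": [0, 0, 0]},
  {"jaw": 0, "offset": [-8, 0, 0], "rot": [0, 0, 0]},
])

```text
time_s: 9.43
eef_pos: [0.5318, 0.129, 0.046]
eef_rot: [0.001, 0.803, 0.596, -0.002]
wrist_force: [1.1, -0.2, 1.3]
opening: 0.003
grasp_force: 0.5
```

```bash
cat > d.py <<'E'
from h import *
st()
for c in ('scene','top'):
    im,d=ctrl.camera(c); cv2.imwrite(f'pics/{c}_{ctrl.get_obs()["time_s"]:.2f}.png',im[:,:,::-1])
    W=world(c,np.argwhere(d>0)[:,::-1],d[d>0]); Wb=(W-O)@B*1000
    tip=w2b(cur()[0])[1]
    m=(abs(Wb[:,0])<34)&(Wb[:,2]>58)&(Wb[:,2]<66)&(Wb[:,1]>-60)&(Wb[:,1]<tip-12); print(c,'dish',m.sum(),cv2.minEnclosingCircle(Wb[m][:,:2].astype(np.float32)),Wb[m].min(0))
E
python3 d.py
```

```text
t 9.43 base mm [ -2.6 112.4  46. ] pitch 89.7 yERR [ 1.    -0.002 -0.   ] F [1.14 0.17 1.29] q [ 0.02  0.36  1.8  -0.01  0.98  0.32] open 0.0
scene dish 560 ((0.3899226486682892, 72.14545440673828), 30.77638053894043) [-28.300971    43.0016278   58.05010537]
top dish 180 ((-0.7803059816360474, 70.35770416259766), 29.693906784057617) [-21.44755448  40.9867752   59.9606561 ]
```

Emit:
apply_moves([
  {"jaw": 0, "offset": [-9, 1, -1], "rot": [0, 0, 0]},
  {"jaw": 0, "offset": [-9, 1, -1], "rot": [0, 0, 0]},
  {"jaw": 0, "offset": [-9, 0.5, 0], "rot": [0, 0, 0]},
  {"jaw": 0, "offset": [-9, 0, 0], "rot": [0, 0, 0]},
  {"jaw": 0, "offset": [-9, 0, 0], "rot": [0, 0, 0]},
])

```text
time_s: 10.15
eef_pos: [0.5212, 0.085, 0.0482]
eef_rot: [0.002, 0.803, 0.596, -0.002]
wrist_force: [0.0, 0.1, -0.5]
opening: -0.001
grasp_force: 0.2
```

Emit:
apply_moves([
  {"jaw": 0, "offset": [-8, 0, 0], "rot": [0, 0, 0]},
  {"jaw": 0, "offset": [-8, 0, 0], "rot": [0, 0, 0]},
  {"jaw": 0, "offset": [-7, 0, 0], "rot": [0, 0, 0]},
  {"jaw": 0, "offset": [-7, 0, 0], "rot": [0, 0, 0]},
  {"jaw": 0, "offset": [-6, 0, 0], "rot": [0, 0, 0]},
])

```text
time_s: 10.78
eef_pos: [0.5109, 0.0508, 0.0484]
eef_rot: [0.002, 0.803, 0.596, -0.002]
wrist_force: [-0.6, 0.0, -0.1]
opening: 0.001
grasp_force: 0.2
```

```bash
python3 d.py
```

```text
t 10.78 base mm [-0.2 31.5 48.4] pitch 89.7 yERR [ 1.    -0.002 -0.   ] F [-0.59 -0.15 -0.05] q [-0.13  0.3   1.89 -0.01  0.96  0.17] open 0.0
scene dish 540 ((-2.2913601398468018, -7.993058204650879), 30.73897361755371) [-32.62647017 -37.39965406  58.08984576]
top dish 143 ((-23.93975830078125, -10.17026424407959), 20.531301498413086) [-33.09569569 -30.69873858  58.25663745]
```

About 11 mm remain. I push slowly until the stop reacts.

Emit:
apply_moves([
  {"jaw": 0, "offset": [-3, 0, 0], "rot": [0, 0, 0]},
  {"jaw": 0, "offset": [-3, 0, 0], "rot": [0, 0, 0]},
  {"jaw": 0, "offset": [-2, 0, 0], "rot": [0, 0, 0]},
  {"jaw": 0, "offset": [-1, 0, 0], "rot": [0, 0, 0]},
  {"jaw": 0, "offset": [-1, 0, 0], "rot": [0, 0, 0]},
])

```text
time_s: 11.5
eef_pos: [0.5081, 0.0417, 0.0485]
eef_rot: [0.002, 0.803, 0.596, -0.002]
wrist_force: [-0.7, -0.3, 0.2]
opening: 0.002
grasp_force: 0.3
```

```bash
python3 d.py
```

```text
t 11.5 base mm [-0.2 21.9 48.5] pitch 89.7 yERR [ 1.    -0.002 -0.   ] F [-0.56 -0.49  0.22] q [-0.15  0.29  1.89 -0.01  0.96  0.15] open 0.0
scene dish 531 ((-2.339305877685547, -17.87116241455078), 30.957752227783203) [-31.79802078 -47.0460253   58.03632225]
top dish 124 ((-23.941692352294922, -20.855072021484375), 21.11036491394043) [-33.63690947 -41.77841991  59.22125188]
```

Emit:
apply_moves([
  {"jaw": 0, "offset": [-1, 0, 0], "rot": [0, 0, 0]},
  {"jaw": 0, "offset": [-0.5, 0, 0], "rot": [0, 0, 0]},
  {"jaw": 0, "offset": [-0.5, 0, 0], "rot": [0, 0, 0]},
  {"jaw": 0, "offset": [0, 0, 0], "rot": [0, 0, 0]},
  {"jaw": 0, "offset": [0, 0, 0], "rot": [0, 0, 0]},
])

```text
time_s: 12.22
eef_pos: [0.5075, 0.0397, 0.0485]
eef_rot: [0.002, 0.803, 0.596, -0.002]
wrist_force: [1.0, -1.0, 0.3]
opening: 0.003
grasp_force: 0.0
```

Emit:
apply_moves([
  {"jaw": 0, "offset": [-1, 0, 0], "rot": [0, 0, 0]},
  {"jaw": 0, "offset": [-0.5, 0, 0], "rot": [0, 0, 0]},
  {"jaw": 0, "offset": [-0.5, 0, 0], "rot": [0, 0, 0]},
  {"jaw": 0, "offset": [0, 0, 0], "rot": [0, 0, 0]},
  {"jaw": 0, "offset": [0, 0, 0], "rot": [0, 0, 0]},
])

```text
time_s: 12.85
eef_pos: [0.5071, 0.038, 0.0486]
eef_rot: [0.002, 0.803, 0.596, -0.002]
wrist_force: [1.1, 3.9, 0.4]
opening: -0.002
grasp_force: 2.4
```

```bash
python3 d.py
```

```text
t 12.85 base mm [-0.1 18.2 48.6] pitch 89.7 yERR [ 1.    -0.002  0.   ] F [-0.05  4.09  0.4 ] q [-0.16  0.29  1.9  -0.01  0.96  0.14] open -0.0
scene dish 525 ((-1.9571541547775269, -20.6350154876709), 31.138586044311523) [-33.08587272 -49.49408286  58.06217547]
top dish 117 ((-22.6155948638916, -26.23233413696289), 21.044599533081055) [-33.26317712 -47.08772092  58.92584989]
```

The force has risen to 4 N with the dish centre at y≈-20.6, so it is against the stop. I back off and rise.

Emit:
apply_moves([
  {"jaw": 0, "offset": [3, 0, 0], "rot": [0, 0, 0]},
  {"jaw": 0, "offset": [20, 0, 0], "rot": [0, 0, 0]},
  {"jaw": 0, "offset": [45, 0, 0], "rot": [0, 0, 0]},
  {"jaw": 0, "offset": [45, 0, -30], "rot": [0, 0, 0]},
  {"jaw": 0, "offset": [40, 0, -50], "rot": [0, 0, 0]},
])

```text
time_s: 13.58
eef_pos: [0.5495, 0.1844, 0.1253]
eef_rot: [0.001, 0.803, 0.596, -0.005]
wrist_force: [2.1, -0.5, 0.7]
opening: 0.003
grasp_force: 0.0
```

Emit:
apply_moves([
  {"jaw": 0, "offset": [20, 0, -40], "rot": [0, 0, 0]},
  {"jaw": 0, "offset": [0, 0, -20], "rot": [0, 0, 0]},
  {"jaw": 0, "offset": [0, 0, 0], "rot": [0, 0, 0]},
  {"jaw": 0, "offset": [0, 0, 0], "rot": [0, 0, 0]},
  {"jaw": 0, "offset": [0, 0, 0], "rot": [0, 0, 0]},
])

```text
time_s: 14.2
eef_pos: [0.556, 0.2026, 0.1846]
eef_rot: [0.001, 0.803, 0.596, -0.003]
wrist_force: [0.4, -0.6, -0.2]
opening: 0.005
grasp_force: 0.0
```

```bash
python3 d.py; cp pics/scene_1[3-9]*.png pics/fin.png; ls pics
```

```text
t 14.2 base mm [ -0.5 189.8 184.6] pitch 89.6 yERR [ 1.    -0.003 -0.003] F [ 0.54 -0.45 -0.19] q [ 0.15  0.27  1.6  -0.01  1.28  0.45] open 0.0
scene dish 565 ((-2.5112218856811523, -21.952146530151367), 31.654977798461914) [-32.93519869 -49.69890593  58.36299404]
top dish 719 ((-3.7370827198028564, -21.93826675415039), 29.90734100341797) [-33.20507292 -50.55974654  58.25691931]
both.png
fin.png
s1.png
s2.png
s3.png
s4.png
scene0.png
scene_10.82.png
scene_11.55.png
scene_12.90.png
scene_14.25.png
scene_9.47.png
top0.png
top_10.88.png
top_11.60.png
top_12.95.png
top_14.30.png
top_9.53.png
```

View pics/fin.png

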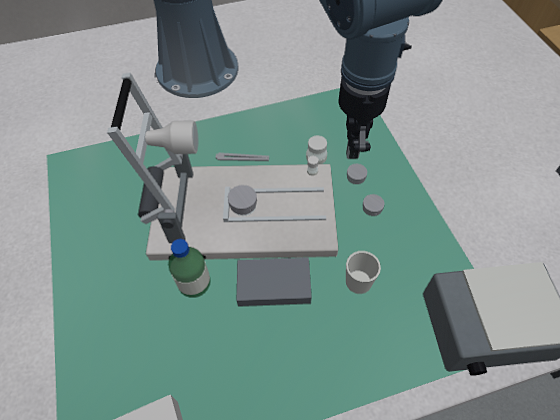

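The dish at (242,200) sits at the stop, the arm is raised, and the bystanders have not moved. I check the dish's height, tilt and sideways position before handing in.

```bash
python3 - <<'E'
from h import *
for c in ('scene','top'):
    im,d=ctrl.camera(c); W=world(c,np.argwhere(d>0)[:,::-1],d[d>0]); Wb=(W-O)@B*1000
    m=(np.hypot(Wb[:,0]+1,Wb[:,1]+20)<36)&(Wb[:,2]>55)&(Wb[:,2]<72); P=Wb[m]
    k=np.hypot(P[:,0]+1,P[:,1]+20)<22; A=np.c_[P[k][:,:2],np.ones(k.sum())]; s=np.linalg.lstsq(A,P[k][:,2],rcond=None)[0]
    print(c,P.mean(0),'slope',s[:2],'z',P[k][:,2].mean(),np.percentile(P,[2,98],axis=0).round(1).tolist())
E
```

```text
scene [ -0.27736438 -20.42945059  62.45111655] slope [-0.00227042 -0.01990905] z 62.82226771093821 [[-29.2, -47.3, 56.3], [26.3, 6.2, 65.5]]
top [ -3.90046256 -21.74256808  63.57746237] slope [-0.00267522 -0.0184944 ] z 63.641954757085784 [[-30.8, -48.2, 60.3], [23.1, 4.9, 66.7]]
```

```bash
python3 -c "
from bench import ctrl
print(ctrl.hand_in())"
```

```text
the job is handed in; nothing more can be done
None
```

The lamp arm is up and staying raised by itself, the dish is flat against the end stop (within about 4 mm of the seat by camera), and the job was handed in at about 14 s; no verdict was returned.

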